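Find the tight spot of a linear guide by feel, back off and lock the carriage

ROBOT

A 6-joint arm with a two-finger parallel gripper is mounted at the origin on a cart in front of the work surface, level with it; the furniture and walls round the work are solid. World frame = base frame: x ahead of the robot, y to its left, z up, the work surface at z = 0. Lengths are in m, angles in rad, forces in N, time in s.
With the tool pointing down it reaches from about 0.375 to 0.9 m from the base axis. Payload 3.1 kg.
Tool frame: the origin (TCP) lies between the finger pads; the fingertips stand manip.finger_overhang ahead of it and the grasp point (between the pads) lies 5 mm behind it (manip.finger_overhang is the distance from the TCP to the fingertips, in m); z points along the fingers, y is the line along which they close (so a half turn about z gives the same grasp; the last joint's range is limited). The gripper opens to 85 mm and grips with 20 to 120 N. Pads are 22 mm wide; open, the fingers measure 114 mm over their backs; the gripper's body (76 mm by 85 mm) begins 54 mm behind the grasp point. The pads swing forward as they close: fully open they stand 13 mm farther back than shut.
Start: joints at [1.125, 0.527, 1.433, -0, 1.181, -0.178], TCP at [0.165, 0.603, 0.245] pointing down, gripper open.
Joint ranges: [-3.08, 3.08], [-0.75, 2.2], [0.22, 2.44], [-1.43, 4.57], [0, 2.65], [-2.85, 2.85]. Speed limits (rad/s): [2.79, 2.79, 3.14, 3.14, 3.14, 3.14].

INTERFACE

Orientations are given as a unit quaternion [x, y, z, w].
In Python, from station import manip gives the robot as it stands.
- The arm moves only by the tool drive_tool, never from a script. Its argument "plan" is a list of rows, each a list of 7 numbers: the shift along the tool's x, y, z in m, then the turn, a rotation vector about the tool's x, y, z in degrees, then the opening, from -1 (shut) to 1 (fully open). In form: [[x, y, z, wx, wy, wz, gripper], ...]. A call has 1 to 10 rows; each row shifts and turns the commanded pose from where the row before left it, along the tool's axes as they then stand; what a row does not reach is not made up. A row lasts 1/10 s, in which the tool goes at most 50 mm and 8.59 degrees, less where a joint would pass 70% of its speed; a pose out of reach is approached as far as the arm can. A call is refused whole if a number of a shift passes 0.05 or a number of a turn 8.59, either way. A call with a gripper value outside its range is refused whole. The fingers move at their own pace and stop on an object; "newtons" is the grip in N (left out, the last holds). Time passes only in rows, so rows that do not move let the fingers close. It gives the time, the measured TCP pose, the force, the opening and the grip force at its end, in the units of the state.
- manip.sense(): the state, without advancing time (a new reading comes with each control period).
- manip.snapshot(name): name is "side" or "top" or "wrist"; returns a dict with "image" (384x512x3 uint8, red, green, blue), "z_map" (384x512 float32, m along the optical axis (not along the pixel's ray), 0 where there is no reading), "fov_y" (degrees; the focal length in pixels is half the picture's height over the tangent of half this angle, whatever the lens; pixels are square), "cx", "cy" (the principal point, pixels), "extrinsics" (4x4, takes a point from camera to world coordinates); the wrist camera has in their place "mount" (4x4, takes a point from camera to tool coordinates, whose origin is the TCP and whose axes are the flange's). Camera axes: x right, y up, looking along -z (the intrinsics and any distortion apply to the point x, -y, -z); pixel columns grow to the right and rows downward; lengths in m; the calibration is good to about 2 mm. A picture is of the moment at which its call begins: read the wrist's pose just before it.
- manip.sign_off(): hands the job in; it is judged then, once.
The state is a dict: "t": time; "q": joint angles; "qd": joint speeds; "tau": joint torques, N m; "tcp_pos": TCP position; "tool_rot": TCP orientation; "force": force on the tool from outside, world axes, zero at the start; "ft_torque": the same for the moment, N m; "finger_gap": opening from 0.0 (shut) to 1.0 (fully open); "gripper_force": force on a finger pad.
Only numpy, scipy, OpenCV 4.12 (cv2) and the standard library are available. Lean on these libraries where they do the work, as an engineer would, in place of code of your own. Each camera call takes 0.05 s, during which the arm holds its last target. There are 200 camera calls.

TASK

The linear guide on the bench binds somewhere along its rail: take the carriage by its red T-handle and run it gently from the left towards the right until you feel it tighten up firmly, without forcing it through, so that the yellow marker it pushes ahead is left showing the place. Then draw the carriage back clear, to leave a gap of about 20 mm to the marker, turn the T-handle a quarter turn clockwise to lock it there, and let go. Don't touch the marker yourself, and leave the other things on the bench alone.

Things in the scene. Friction and masses are not known exactly. Their poses are not given: they have to be found in the camera images.
- guide: Linear guide screwed to the bench: aluminium base plate 90 x 380 mm, 16 mm thick, carrying a steel rail, a grey end stop at either end (top 42 mm above the bench). Origin: centre of the plate's underside, on the bench. x axis points away from the robot, y axis along the rail towards its LEFT end; the carriage is to be run towards -y, the RIGHT end.
- rail: Steel rail, 20 mm wide, 342 mm long, top 34 mm above the bench, axes as guide, origin mid-length 16 mm up. Its tight spot is elsewhere each time, unseen, only felt: the push climbs by about 2.5 N per mm (2 to 4). At 8 to 12 N of push it is found; over 20 N the rail is spoilt. Let go there, the carriage stays wedged; it pulls back off with a few N.
- carriage: Carriage: steel block with green end seals, 70 mm long, blue top plate 64 x 62 mm, top 47 mm above the bench, 0.5 kg. Axes as the guide; origin on the rail's centre line, mid-length, 18 mm up: at guide y = +0.125 at the left end of its 245 mm travel, where it starts nearby. Away from the tight spot it runs with an even drag of about 2 N, plus 1 N when pushing the marker, and stays where left.
- carriage_front (a point): Middle of the carriage's right end face (guide -y side), 30 mm above the bench; axes as the guide.
- handle (a joint): Angle of the carriage's red T-handle, rad: 0 unlocked (bar across the rail) to 1.57 locked (bar along the rail), growing clockwise seen from above. Starts unlocked, 0 to 0.3. Turning it screws a brass pad on to the base plate and clamps the carriage: light at first (0.08 Nm), up to 0.15 Nm once the pad bites, from about 1.0; it stays where it is left.
- handle_grip (a point): Centre of the T-handle's bar, on its turning axis over the carriage's centre, 76 mm above the bench. The bar is 62 mm long, 16 mm wide, 20 mm high, on a 15 mm round stem, with 19 mm between its underside and the blue plate below. Axes turn with the handle: x along the bar, z up.
- marker_slide: Yellow saddle on the rail to the right of the carriage, 30 mm wide, 20 mm long along the rail, top 41 mm above the bench; a drag pointer over the graduated strip. The carriage pushes it ahead with 1 N of drag; nothing pulls it back, so it stays at the farthest place reached. Axes as the guide, origin mid-length on the rail's centre line, 18 mm up.
- marker_back (a point): Middle of the marker's face towards the carriage (guide +y side), 30 mm above the bench; axes as the guide. The gap is the guide-y distance from here to carriage_front, 0 when they touch.
- chisel: Bystander: bench chisel, 214 mm long, yellow handle, lying at the front edge of the bench; origin: centre of its underside.
- hex_nut: Bystander: steel hexagon nut, 22 mm wide, 10 mm high, lying at the front of the bench; origin: centre of its underside.
- tape_measure: Bystander: steel tape in a yellow case, 89 x 58 x 64 mm, behind the right end of the guide; origin: centre of its underside.
- tape_roll: Bystander: roll of masking tape, 104 mm across, 25 mm high, at the back; origin: centre of its underside.
- oil_bottle: Bystander: small brown dropper bottle, 34 mm across, 102 mm high, at the back; origin: centre of its underside.
- screw_tin: Bystander: food tin, 75 mm across, 58 mm high, at the back; origin: centre of its underside.
- bit_rack: Bystander: white stand with six small drivers, 32 x 90 x 66 mm, at the back; origin: centre of its underside.

How it is judged:
By the outcome, as a careful person would: the job done as asked, in the order asked, and still so for the second after the job is handed in, with the robot touching nothing.
It also fails if it takes over 48 s, if anything falls off the work surface, if the arm or the gripper's body presses on something with over 40 N, if the wrist force passes 120 N, or if a joint passes its speed limit or range.

## Working session

There is one attempt and no reset: what is moved stays moved. The work goes in short steps, Python scripts to look and compute and a tool call to move; the robot and the scene stay as the last step left them, time stands still between calls to the robot, and variables do not carry over. Pictures are saved under pics/ and viewed, at most 10 in all, crops included, and the job is handed in when it is done.

Besides the shell and the picture viewer there is one more tool, called as a command line: name --pt "numbers of a row" for each row, then --argument value for the rest. drive_tool: Moves the arm, as the interface text tells. Its arguments: {"type":"object","properties":{"plan":{"type":"array"},"newtons":{"type":"number"}},"required":["plan"]}

```bash
mkdir -p pics; cat > h.py <<'E'
import numpy as np, cv2
from station import manip
from scipy.spatial.transform import Rotation as R
def snap(n):
    s=manip.sense(); d=manip.snapshot(n); d['s']=s
    if 'extrinsics' in d: d['T']=np.array(d['extrinsics'])
    else:
        T=np.eye(4);T[:3,:3]=R.from_quat(s['tool_rot']).as_matrix();T[:3,3]=s['tcp_pos'];d['T']=T@np.array(d['mount'])
    d['f']=d['image'].shape[0]/2/np.tan(np.radians(d['fov_y'])/2)
    return d
def ray(d,u,v):
    c=np.array([(u-d['cx'])/d['f'],-(v-d['cy'])/d['f'],-1.]); return d['T'][:3,3],d['T'][:3,:3]@c
def onz(d,u,v,z):
    o,r=ray(d,u,v); return o+r*(z-o[2])/r[2]
def mask(d,lo,hi):
    return cv2.inRange(cv2.cvtColor(d['image'],cv2.COLOR_RGB2HSV),lo,hi)
def save(d,n): cv2.imwrite('pics/'+n+'.png',cv2.cvtColor(d['image'],cv2.COLOR_RGB2BGR))
E
python3 - <<'E'
from h import *
s=manip.sense();print(s, manip.finger_overhang)
for n in('top','side','wrist'):
    d=snap(n);save(d,n+'0');print(n,[k for k in d],d['fov_y'],d['cx'],d['cy'],d['T'].round(3).tolist())
a=[cv2.imread(f'pics/{n}0.png') for n in('top','side')]
cv2.imwrite('pics/both.png',cv2.resize(np.vstack(a),None,fx=.78,fy=.78))
E
```

```text
{'t': 0.0, 'q': array([ 1.12549369e+00,  5.28448246e-01,  1.43391096e+00, -1.22758855e-05,
        1.18140263e+00, -1.78492637e-01]), 'qd': array([-0.00062097, -0.00114508,  0.00038441,  0.00046648, -0.00031309,
        0.00121511]), 'tau': array([-1.08393604e-03, -4.42358243e+01, -1.78019768e+01, -4.17938008e-04,
        8.26185598e-03, -5.31494976e-06]), 'tcp_pos': array([0.16445239, 0.60225947, 0.24434185]), 'tool_rot': array([ 1.33007260e-01,  9.91114470e-01, -1.03400537e-03, -3.27421534e-04]), 'force': array([-0.5886764 , -0.07436769, -0.8810518 ]), 'ft_torque': array([-0.0605331 , -0.03214716, -0.0164674 ]), 'gripper_force': 0.0, 'finger_gap': 0.9975552961418169} 0.014
top ['image', 'z_map', 'fov_y', 'cx', 'cy', 'extrinsics', 's', 'T', 'f'] 47.336708419118615 260.2715000035923 180.3832275741406 [[0.389, 0.886, -0.252, 0.281], [-0.921, 0.374, -0.11, -0.165], [-0.003, 0.275, 0.962, 1.265], [0.0, 0.0, 0.0, 1.0]]
side ['image', 'z_map', 'fov_y', 'cx', 'cy', 'extrinsics', 's', 'T', 'f'] 48.440777010903645 257.9778026064547 184.55350558159387 [[-0.882, 0.32, -0.345, 0.219], [-0.471, -0.604, 0.642, 0.636], [-0.003, 0.729, 0.684, 0.809], [0.0, 0.0, 0.0, 1.0]]
wrist ['image', 'z_map', 'fov_y', 'cx', 'cy', 'mount', 's', 'T', 'f'] 68.08494095322817 254.73005471203223 193.18547537542878 [[0.264, -0.927, -0.268, 0.097], [0.965, 0.253, 0.075, 0.619], [-0.002, -0.278, 0.96, 0.373], [0.0, 0.0, 0.0, 1.0]]
```

View pics/top0.png

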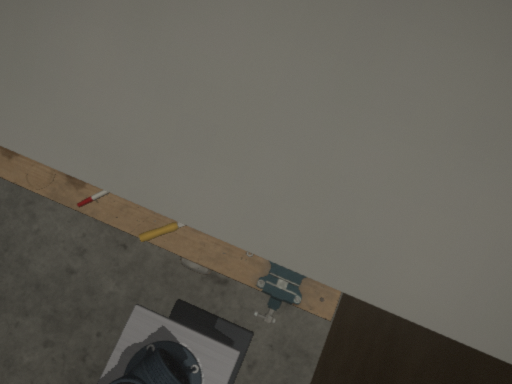

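View pics/side0.png

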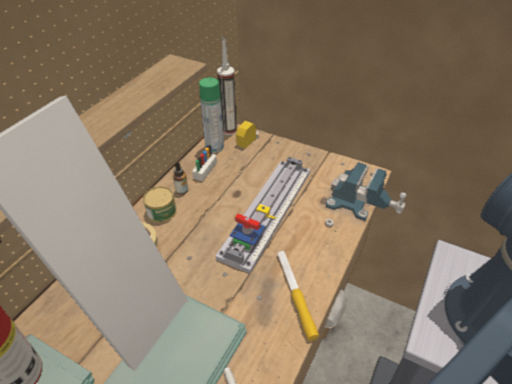

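The top view is mostly blocked by a grey panel. The side view shows the guide from (232,260) at its left end to (298,163) at its right, with the red handle at about (247,221) and the yellow marker at about (264,211). Next I measure these.

```bash
python3 - <<'E'
from h import *
d=snap('top')
for u,v in[(250,60),(100,100),(400,250),(20,20),(450,50),(250,230)]:
    z=d['z_map'][v,u];o,r=ray(d,u,v);print('top',u,v,z,(o+r*z).round(3))
d=snap('side')
def P(u,v):
    z=d['z_map'][v,u];o,r=ray(d,u,v);return (o+r*z).round(3)
for u,v in[(90,230),(60,110),(10,140),(135,355),(180,300),(350,190),(245,135),(210,120),(230,90)]:print('side',u,v,P(u,v))
m=mask(d,(0,150,90),(8,255,255));m[:, :200]=0;m[:,300:]=0;m[:200]=0;m[300:]=0
v,u=np.nonzero(m);print('red',len(u),u.mean(),v.mean(),u.min(),u.max(),v.min(),v.max())
pts=np.array([onz(d,a,b,.08) for a,b in zip(u,v)]);print(pts.mean(0),pts.min(0),pts.max(0))
y=mask(d,(22,150,120),(34,255,255));y[:195]=0;y[225:]=0;y[:,:250]=0;y[:,290:]=0
v,u=np.nonzero(y);print('yel',len(u),u.mean(),v.mean(),onz(d,u.mean(),v.mean(),.036))
c=d['image'][150:280,205:325];cv2.imwrite('pics/c1.png',cv2.resize(c[...,::-1],None,fx=5,fy=4.6,interpolation=cv2.INTER_CUBIC))
w=snap('wrist')
E
```

```text
top 250 60 0.0 [ 0.281 -0.165  1.265]
top 100 100 0.0 [ 0.281 -0.165  1.265]
top 400 250 0.0 [ 0.281 -0.165  1.265]
top 20 20 0.0 [ 0.281 -0.165  1.265]
top 450 50 0.0 [ 0.281 -0.165  1.265]
top 250 230 0.0 [ 0.281 -0.165  1.265]
side 90 230 [0.664 0.371 0.295]
side 60 110 [0.725 0.306 0.462]
side 10 140 [0.726 0.39  0.464]
side 135 355 [0.579 0.434 0.066]
side 180 300 [0.577 0.301 0.058]
side 350 190 [ 0.381 -0.15   0.068]
side 245 135 [ 0.741 -0.254  0.045]
side 210 120 [ 0.814 -0.185  0.118]
side 230 90 [ 0.81  -0.293  0.158]
red 182 246.91758241758242 221.56593406593407 235 259 214 228
[0.55148514 0.07241739 0.08      ] [0.52127333 0.0594439  0.08      ] [0.58367933 0.0888115  0.08      ]
yel 93 264.35483870967744 210.2688172043011 [ 0.55145628 -0.01472847  0.036     ]
```

View pics/c1.png

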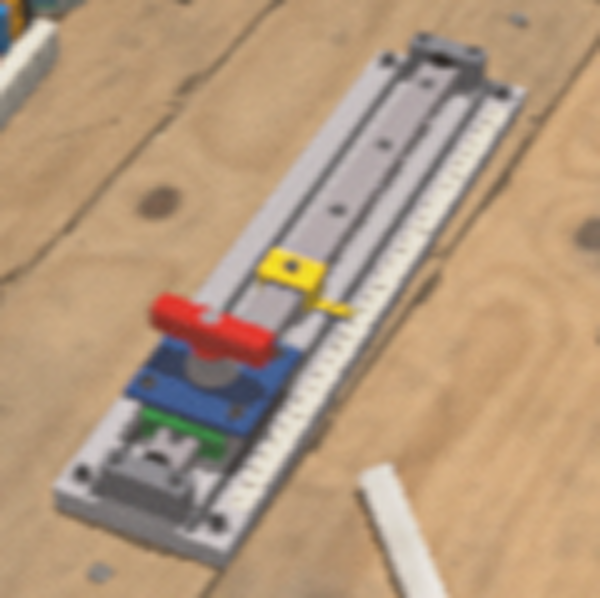

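View pics/wrist0.png

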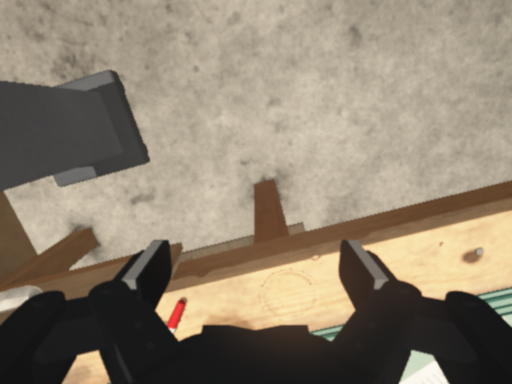

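The crop shows the carriage near the left end with its bar lying across the rail, and the marker a little ahead of it. The wrist view shows only the bench edge. Next comes the guide pose and the approach.

```bash
python3 - <<'E'
from h import *
d=snap('side')
C=np.array([(55,490),(220,550),(523,92),(372,55)])/[5,600/130]+[205,150]
W=np.array([onz(d,u,v,.016) for u,v in C]);print(W.round(4),[np.linalg.norm(W[i]-W[i-1]).round(3) for i in range(4)])
y=((W[0]+W[1])-(W[2]+W[3]));y/=np.linalg.norm(y);c=W.mean(0);print('c',c,'y',y)
s=manip.sense();print('yaw of tool y deg',np.degrees(np.arctan2(*(R.from_quat(s['tool_rot']).as_matrix()[[1,0],1]))), 'guide',np.degrees(np.arctan2(y[1],y[0])))
x=np.array([y[1],-y[0],0])
for p in([.55148514,.07241739,.08],[.5514,-.01473,.036]):print((np.array(p)-c)@x,(np.array(p)-c)@y)
# panel extent
z=d['z_map'];v,u=np.mgrid[0:384:6,0:260:6];P=np.array([onz(d,a,b,0)*0+ray(d,a,b)[0]+ray(d,a,b)[1]*z[b,a] for a,b in zip(u.ravel(),v.ravel())])
k=(P[:,2]>.1)&(P[:,1]>.1)&(P[:,0]<.8);print(P[k].min(0),P[k].max(0))
# move in the tool frame: to radius .40 along arm, then
print(R.from_quat(s['tool_rot']).as_matrix().round(3))
E
```

```text
[[ 0.5914  0.1495  0.016 ]
 [ 0.5068  0.1454  0.016 ]
 [ 0.5195 -0.2297  0.016 ]
 [ 0.61   -0.2214  0.016 ]] [np.float64(0.371), np.float64(0.085), np.float64(0.375), np.float64(0.091)]
c [ 0.5569265  -0.03905124  0.016     ] y [-0.04204366  0.99911577  0.        ]
yaw of tool y deg 74.7121113205382 guide 92.40963456937445
-0.0007499982182787636 0.11159884400903496
-0.0044990582220781 0.024532091561733856
[0.21937224 0.10819779 0.10016113] [0.79956102 0.63592922 0.8086046 ]
[[-0.965  0.264 -0.   ]
 [ 0.264  0.965 -0.   ]
 [ 0.    -0.001 -1.   ]]
```

drive_tool --pt "-0.028 -0.027 0 0 0 0 1" --pt "-0.028 -0.027 0 0 0 0 1" --pt "-0.028 -0.027 0 0 0 0 1" --pt "-0.028 -0.027 0 0 0 0 1" --pt "-0.028 -0.027 0 0 0 0 1" --pt "-0.028 -0.027 0 0 0 0 1" --pt "-0.028 -0.027 0 0 0 0 1" --pt "-0.028 -0.027 0 0 0 0 1" --pt "-0.028 -0.027 0 0 0 0 1" --pt "-0.028 -0.027 0 0 0 0 1"

```text
t: 1.35
tcp_pos: [0.3644, 0.2673, 0.2456]
tool_rot: [0.133, 0.991, 0.0, 0.0]
force: [-0.3, 0.7, -0.4]
finger_gap: 1.002
gripper_force: 0.0
```

drive_tool --pt "-0.026 -0.028 0 0 0 0 1" --pt "-0.026 -0.028 0 0 0 0 1" --pt "-0.026 -0.028 0 0 0 0 1" --pt "-0.026 -0.028 0 0 0 0 1" --pt "-0.026 -0.028 0 0 0 0 1" --pt "-0.026 -0.028 0 0 0 0 1" --pt "0 0 0 0 0 -7 1" --pt "0 0 0 0 0 -8 1" --pt "0 0 0 0 0 0 1"

```text
t: 2.25
tcp_pos: [0.47, 0.0649, 0.2453]
tool_rot: [0.003, 1.0, -0.0, 0.0]
force: [0.3, -0.6, 0.4]
finger_gap: 0.996
gripper_force: 0.0
```

```bash
python3 - <<'E'
from h import *
d=snap('wrist');save(d,'w1');s=d['s'];print(s['t'],s['tcp_pos'],s['force'],s['q'])
m=mask(d,(0,150,70),(8,255,255))|mask(d,(172,150,70),(180,255,255))
for c in cv2.findContours(m,0,2)[0]:
    if cv2.contourArea(c)>300:
        r=cv2.minAreaRect(c);b=cv2.boxPoints(r);print('red',r);W=np.array([onz(d,*p,.086) for p in b]);print(W.round(4))
y=mask(d,(22,120,100),(34,255,255))
for c in cv2.findContours(y,0,2)[0]:
    if cv2.contourArea(c)>150:
        r=cv2.minAreaRect(c);print('yel',r,onz(d,*r[0],.041))
E
```

```text
2.25 [0.46997914 0.06493224 0.24534607] [ 0.29439279 -0.58697805  0.36316183] [-9.88567059e-02  3.25930714e-01  1.79920687e+00  7.25969524e-07
  1.01637604e+00 -1.66339705e+00]
red ((258.5, 249.5), (51.0, 17.0), 90.0)
[[0.5178 0.0577 0.086 ]
 [0.5179 0.0762 0.086 ]
 [0.581  0.0766 0.086 ]
 [0.5809 0.057  0.086 ]]
yel ((191.56028747558594, 237.07260131835938), (24.65326690673828, 15.54569149017334), 83.9909896850586) [ 0.55379912 -0.01797335  0.041     ]
```

View pics/w1.png

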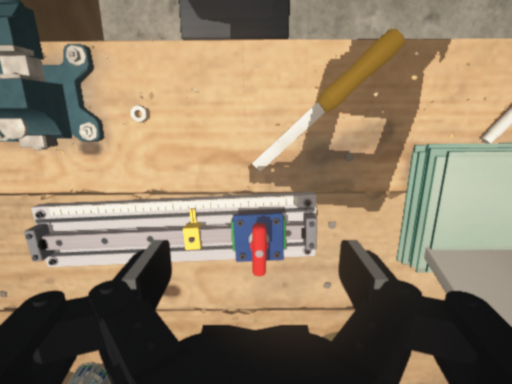

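The wrist view shows the red bar upright at (258,249), the marker at (192,237) and the guide running from (38,243) to (311,232). The fingers have a clear way down. Before descending I fix the guide direction and the handle centre from this view.

```bash
python3 - <<'E'
from h import *
d=snap('wrist')
W=np.array([onz(d,u,v,.016) for u,v in[(33,207),(315,195),(317,255),(50,265)]]);print(W.round(4))
for a,b in((0,1),(3,2)):
    e=W[b]-W[a];print(np.linalg.norm(e),np.degrees(np.arctan2(e[1],e[0])))
b=mask(d,(105,120,40),(125,255,255));b[:190]=0;b[280:]=0;b[:,:220]=0;b[:,300:]=0
v,u=np.nonzero(b);print('blue',u.min(),u.max(),v.min(),v.max());p=onz(d,(u.min()+u.max())/2,(v.min()+v.max())/2,.047);print(p)
E
```

```text
[[ 0.5199 -0.2317  0.016 ]
 [ 0.5063  0.1423  0.016 ]
 [ 0.5939  0.1495  0.016 ]
 [ 0.6066 -0.2272  0.016 ]]
0.374248106453762 92.07935309656516
0.37697975423533153 91.92335586321262
blue 234 282 214 259
[0.55067913 0.06690803 0.047     ]
```

drive_tool --pt "-0.04 0.001 0 0 0 0 1" --pt "-0.0405 0.001 0 0 0 0 1" --pt "0 0 0.045 0 0 0 1" --pt "0 0 0.045 0 0 0 1" --pt "0 0 0.045 0 0 0 0.5" --pt "0 0 0.025 0 0 0 0" --pt "0 0 0.013 0 0 0 -0.2" --pt "0 0 0 0 0 0 -0.2"

```text
t: 3.15
tcp_pos: [0.5494, 0.0674, 0.0709]
tool_rot: [0.003, 1.0, 0.0, -0.002]
force: [-0.4, -1.1, 0.2]
finger_gap: 0.4
gripper_force: 0.0
```

```bash
python3 - <<'E'
from h import *
s=manip.sense();print(s['t'],s['tcp_pos'],s['tool_rot'],s['force'],s['finger_gap'],s['q'])
d=snap('side');c=d['image'][180:270,190:310];cv2.imwrite('pics/c2.png',cv2.resize(c[...,::-1],None,fx=5,fy=5,interpolation=cv2.INTER_CUBIC))
E
```

```text
3.15 [0.54939562 0.06739362 0.07086099] [ 2.82046820e-03  9.99994671e-01  1.20170714e-04 -1.63993334e-03] [-0.38236639 -1.05941283  0.18694609] 0.40025754334901437 [-7.98405625e-02  6.94768661e-01  1.74229935e+00 -1.95901457e-05
  7.07813285e-01 -1.64498103e+00]
```

View pics/c2.png

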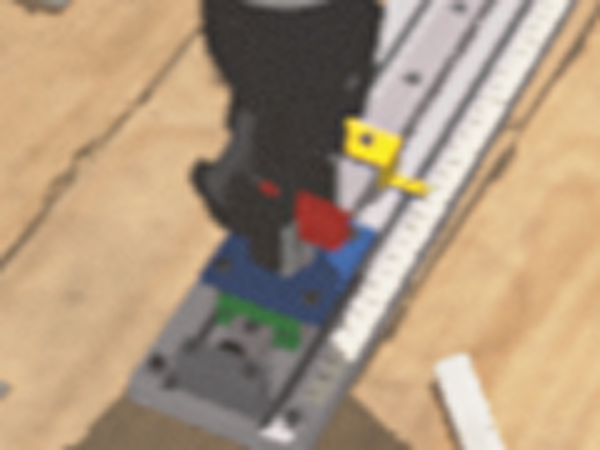

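The fingers straddle the bar, which shows red on both sides of them, so I close.

drive_tool --pt "0 0 0 0 0 0 -1" --pt "0 0 0 0 0 0 -1" --pt "0 0 0 0 0 0 -1" --pt "0 0 0 0 0 0 -1" --pt "0 0 0 0 0 0 -1" --newtons 35

```text
t: 3.7
tcp_pos: [0.5517, 0.0671, 0.074]
tool_rot: [0.003, 1.0, 0.0, 0.002]
force: [0.4, 2.1, 6.9]
finger_gap: 0.18
gripper_force: 39.0
```

drive_tool --pt "0 0 -0.002 0 0 0 -1" --pt "0 -0.003 0 0 0 0 -1" --pt "0 -0.003 0 0 0 0 -1" --pt "0 -0.003 0 0 0 0 -1" --pt "0 0 0 0 0 0 -1"

```text
t: 4.2
tcp_pos: [0.552, 0.0574, 0.0742]
tool_rot: [0.003, 1.0, -0.0, 0.002]
force: [5.0, 0.6, -6.5]
finger_gap: 0.18
gripper_force: 37.0
```

drive_tool --pt "-0.0008 -0.003 0.001 0 0 0 -1" --pt "-0.0001 -0.003 0 0 0 0 -1" --pt "-0.0002 -0.003 0 0 0 0 -1" --pt "-0.0001 -0.003 0 0 0 0 -1" --pt "0 0 0 0 0 0 -1"

```text
t: 4.7
tcp_pos: [0.5525, 0.0452, 0.0741]
tool_rot: [0.003, 1.0, -0.0, 0.001]
force: [4.8, 0.1, 4.9]
finger_gap: 0.181
gripper_force: 38.7
```

```bash
python3 - <<'E'
from h import *
s=manip.sense();print(s['t'],s['tcp_pos'],s['tool_rot'],s['force'],s['ft_torque'],s['tau'])
E
```

```text
4.7 [0.55251594 0.04522373 0.07405156] [ 2.58252329e-03  9.99995768e-01 -4.09245263e-04  1.27522701e-03] [4.80273862 0.07546359 4.85311495] [ 0.03630189 -0.66223415 -0.05669832] [  0.15058078 -39.38355803  -6.34006619  -0.12512459   1.02040395
  -0.08365026]
```

drive_tool --pt "-0.0004 -0.002 -0.0004 0 0 0 -1" --pt "-0.0001 -0.002 0 0 0 0 -1" --pt "-0.0001 -0.002 0 0 0 0 -1" --pt "-0.0001 -0.002 0 0 0 0 -1"

```text
t: 5.1
tcp_pos: [0.5528, 0.0379, 0.074]
tool_rot: [0.002, 1.0, -0.0, 0.001]
force: [4.8, 1.3, 5.8]
finger_gap: 0.176
gripper_force: 38.7
```

drive_tool --pt "-0.0004 -0.002 -0.0004 0 0 0 -1" --pt "-0.0001 -0.002 0 0 0 0 -1" --pt "-0.0001 -0.002 0 0 0 0 -1" --pt "-0.0001 -0.002 0 0 0 0 -1"

```text
t: 5.5
tcp_pos: [0.5531, 0.0299, 0.0741]
tool_rot: [0.003, 1.0, -0.0, 0.0]
force: [4.1, 2.7, 3.9]
finger_gap: 0.174
gripper_force: 38.5
```

drive_tool --pt "-0.0002 -0.0015 -0.0003 0 0 0 -1" --pt "-0.0001 -0.0015 0 0 0 0 -1" --pt "-0.0001 -0.001 0 0 0 0 -1"

```text
t: 5.8
tcp_pos: [0.5533, 0.0261, 0.0741]
tool_rot: [0.003, 1.0, 0.0, 0.0]
force: [4.8, 4.0, 1.7]
finger_gap: 0.181
gripper_force: 38.3
```

drive_tool --pt "-0.0003 -0.001 0 0 0 0 -1" --pt "-0.0001 -0.001 0 0 0 0 -1" --pt "-0.0001 -0.001 0 0 0 0 -1"

```text
t: 6.1
tcp_pos: [0.5534, 0.0232, 0.0741]
tool_rot: [0.003, 1.0, 0.0, -0.0]
force: [4.7, 2.5, 1.8]
finger_gap: 0.181
gripper_force: 38.4
```

drive_tool --pt "-0.0003 -0.0015 0 0 0 0 -1" --pt "-0.0001 -0.0015 0 0 0 0 -1" --pt "-0.0001 -0.001 0 0 0 0 -1"

```text
t: 6.4
tcp_pos: [0.5536, 0.0191, 0.0741]
tool_rot: [0.003, 1.0, 0.0, -0.001]
force: [3.6, 2.6, 1.3]
finger_gap: 0.181
gripper_force: 38.4
```

drive_tool --pt "-0.0002 -0.0015 0 0 0 0 -1" --pt "-0.0001 -0.0015 0 0 0 0 -1" --pt "-0.0001 -0.001 0 0 0 0 -1"

```text
t: 6.7
tcp_pos: [0.5538, 0.015, 0.0741]
tool_rot: [0.003, 1.0, 0.0, -0.001]
force: [3.6, 2.3, 0.4]
finger_gap: 0.178
gripper_force: 38.2
```

drive_tool --pt "-0.0002 -0.0015 0 0 0 0 -1" --pt "-0.0001 -0.0015 0 0 0 0 -1" --pt "-0.0001 -0.001 0 0 0 0 -1"

```text
t: 7.0
tcp_pos: [0.554, 0.011, 0.0741]
tool_rot: [0.003, 1.0, 0.0, -0.001]
force: [1.9, 2.4, -0.4]
finger_gap: 0.181
gripper_force: 38.1
```

drive_tool --pt "-0.0001 -0.0015 0 0 0 0 -1" --pt "-0.0001 -0.0015 0 0 0 0 -1" --pt "0 -0.001 0 0 0 0 -1"

```text
t: 7.3
tcp_pos: [0.5542, 0.007, 0.0741]
tool_rot: [0.002, 1.0, 0.0, -0.001]
force: [-0.4, 2.2, 0.4]
finger_gap: 0.181
gripper_force: 38.0
```

drive_tool --pt "-0.0001 -0.0015 0 0 0 0 -1" --pt "-0.0001 -0.0015 0 0 0 0 -1" --pt "0 -0.001 0 0 0 0 -1"

```text
t: 7.6
tcp_pos: [0.5544, 0.003, 0.0741]
tool_rot: [0.003, 1.0, 0.0, -0.001]
force: [-0.2, 2.9, -0.9]
finger_gap: 0.181
gripper_force: 37.9
```

drive_tool --pt "-0.0001 -0.0015 0 0 0 0 -1" --pt "-0.0001 -0.0015 0 0 0 0 -1" --pt "0 -0.001 0 0 0 0 -1"

```text
t: 7.9
tcp_pos: [0.5546, -0.001, 0.0741]
tool_rot: [0.002, 1.0, 0.0, -0.001]
force: [-2.4, 2.2, -2.7]
finger_gap: 0.178
gripper_force: 37.8
```

drive_tool --pt "0 -0.0015 0 0 0 0 -1" --pt "-0.0001 -0.0015 0 0 0 0 -1" --pt "0 -0.001 0 0 0 0 -1"

```text
t: 8.2
tcp_pos: [0.5547, -0.0051, 0.0742]
tool_rot: [0.002, 1.0, 0.0, -0.001]
force: [-2.5, 3.0, -3.3]
finger_gap: 0.179
gripper_force: 37.7
```

drive_tool --pt "0 -0.0015 0.0003 0 0 0 -1" --pt "-0.0001 -0.0015 0 0 0 0 -1" --pt "0 -0.001 0 0 0 0 -1"

```text
t: 8.5
tcp_pos: [0.5549, -0.009, 0.0741]
tool_rot: [0.002, 1.0, 0.0, -0.001]
force: [-4.6, 2.3, 0.3]
finger_gap: 0.183
gripper_force: 38.0
```

drive_tool --pt "0.0001 -0.0015 0 0 0 0 -1" --pt "-0.0001 -0.0015 0 0 0 0 -1" --pt "0 -0.001 0 0 0 0 -1"

```text
t: 8.8
tcp_pos: [0.5551, -0.0131, 0.0741]
tool_rot: [0.002, 1.0, 0.0, -0.0]
force: [-4.6, 2.4, -0.0]
finger_gap: 0.182
gripper_force: 38.0
```

drive_tool --pt "0 -0.0015 0 0 0 0 -1" --pt "-0.0001 -0.0015 0 0 0 0 -1" --pt "0 -0.001 0 0 0 0 -1"

```text
t: 9.1
tcp_pos: [0.5552, -0.0171, 0.0741]
tool_rot: [0.002, 1.0, 0.0, -0.0]
force: [-4.9, 2.4, -0.3]
finger_gap: 0.174
gripper_force: 38.0
```

drive_tool --pt "0 -0.0015 0 0 0 0 -1" --pt "-0.0001 -0.0015 0 0 0 0 -1" --pt "0 -0.001 0 0 0 0 -1"

```text
t: 9.4
tcp_pos: [0.5554, -0.0212, 0.0741]
tool_rot: [0.002, 1.0, 0.0, -0.0]
force: [-4.5, 2.0, -0.5]
finger_gap: 0.182
gripper_force: 38.0
```

drive_tool --pt "0 -0.0015 0 0 0 0 -1" --pt "-0.0001 -0.0015 0 0 0 0 -1" --pt "0 -0.001 0 0 0 0 -1"

```text
t: 9.7
tcp_pos: [0.5556, -0.0252, 0.0741]
tool_rot: [0.002, 1.0, -0.0, -0.0]
force: [-3.3, 2.7, -0.6]
finger_gap: 0.176
gripper_force: 38.0
```

drive_tool --pt "0 -0.0015 0 0 0 0 -1" --pt "-0.0001 -0.0015 0 0 0 0 -1" --pt "-0.0001 -0.001 0 0 0 0 -1"

```text
t: 10.0
tcp_pos: [0.5557, -0.0292, 0.0741]
tool_rot: [0.002, 1.0, 0.0, -0.0]
force: [-4.4, 2.2, 0.4]
finger_gap: 0.182
gripper_force: 38.0
```

drive_tool --pt "0 -0.0015 0 0 0 0 -1" --pt "-0.0001 -0.0015 0 0 0 0 -1" --pt "0 -0.001 0 0 0 0 -1"

```text
t: 10.3
tcp_pos: [0.5559, -0.0332, 0.0741]
tool_rot: [0.003, 1.0, -0.0, -0.0]
force: [-4.6, 2.4, -0.8]
finger_gap: 0.179
gripper_force: 38.0
```

drive_tool --pt "0 -0.0015 0 0 0 0 -1" --pt "-0.0001 -0.0015 0 0 0 0 -1" --pt "-0.0001 -0.001 0 0 0 0 -1"

```text
t: 10.6
tcp_pos: [0.5561, -0.0372, 0.0741]
tool_rot: [0.003, 1.0, 0.0, -0.0]
force: [-5.0, 3.0, -0.7]
finger_gap: 0.18
gripper_force: 38.0
```

drive_tool --pt "0 -0.0015 0 0 0 0 -1" --pt "-0.0001 -0.0015 0 0 0 0 -1" --pt "0 -0.001 0 0 0 0 -1"

```text
t: 10.9
tcp_pos: [0.5562, -0.0412, 0.0741]
tool_rot: [0.002, 1.0, -0.0, -0.0]
force: [-3.6, 3.0, -0.8]
finger_gap: 0.179
gripper_force: 38.0
```

drive_tool --pt "0 -0.0015 0 0 0 0 -1" --pt "-0.0001 -0.0015 0 0 0 0 -1" --pt "-0.0001 -0.001 0 0 0 0 -1"

```text
t: 11.2
tcp_pos: [0.5564, -0.0452, 0.0741]
tool_rot: [0.002, 1.0, -0.0, -0.0]
force: [-4.9, 1.9, -0.4]
finger_gap: 0.186
gripper_force: 38.0
```

drive_tool --pt "0 -0.0015 0 0 0 0 -1" --pt "-0.0001 -0.0015 0 0 0 0 -1" --pt "0 -0.001 0 0 0 0 -1"

```text
t: 11.5
tcp_pos: [0.5565, -0.0492, 0.0741]
tool_rot: [0.003, 1.0, -0.0, -0.0]
force: [-3.7, 2.3, 0.2]
finger_gap: 0.179
gripper_force: 38.0
```

drive_tool --pt "0 -0.0015 0 0 0 0 -1" --pt "-0.0001 -0.0015 0 0 0 0 -1" --pt "-0.0001 -0.001 0 0 0 0 -1"

```text
t: 11.8
tcp_pos: [0.5567, -0.0532, 0.0741]
tool_rot: [0.003, 1.0, -0.0, -0.0]
force: [-4.2, 1.8, -0.1]
finger_gap: 0.181
gripper_force: 38.0
```

drive_tool --pt "0 -0.0015 0 0 0 0 -1" --pt "-0.0001 -0.0015 0 0 0 0 -1" --pt "0 -0.001 0 0 0 0 -1"

```text
t: 12.1
tcp_pos: [0.5569, -0.0572, 0.0741]
tool_rot: [0.003, 1.0, -0.0, 0.0]
force: [-3.9, 3.2, -1.1]
finger_gap: 0.18
gripper_force: 38.0
```

drive_tool --pt "0 -0.0015 0 0 0 0 -1" --pt "-0.0001 -0.0015 0 0 0 0 -1" --pt "-0.0001 -0.001 0 0 0 0 -1"

```text
t: 12.4
tcp_pos: [0.557, -0.0612, 0.0741]
tool_rot: [0.003, 1.0, -0.0, -0.0]
force: [-3.5, 2.6, -2.0]
finger_gap: 0.18
gripper_force: 37.9
```

drive_tool --pt "0 -0.0015 0.0001 0 0 0 -1" --pt "-0.0001 -0.0015 0 0 0 0 -1" --pt "0 -0.001 0 0 0 0 -1"

```text
t: 12.7
tcp_pos: [0.5572, -0.0652, 0.0741]
tool_rot: [0.003, 1.0, -0.0, 0.0]
force: [-3.9, 3.5, -0.1]
finger_gap: 0.18
gripper_force: 38.1
```

drive_tool --pt "0 -0.0015 0 0 0 0 -1" --pt "-0.0001 -0.0015 0 0 0 0 -1" --pt "-0.0001 -0.001 0 0 0 0 -1"

```text
t: 13.0
tcp_pos: [0.5573, -0.0692, 0.0741]
tool_rot: [0.003, 1.0, -0.0, 0.0]
force: [-4.7, 2.8, 1.1]
finger_gap: 0.18
gripper_force: 38.1
```

drive_tool --pt "0 -0.0015 0 0 0 0 -1" --pt "-0.0001 -0.0015 0 0 0 0 -1" --pt "0 -0.001 0 0 0 0 -1"

```text
t: 13.3
tcp_pos: [0.5575, -0.0732, 0.0741]
tool_rot: [0.003, 1.0, -0.0, 0.0]
force: [-3.9, 2.7, 0.3]
finger_gap: 0.179
gripper_force: 38.2
```

drive_tool --pt "0 -0.0015 0 0 0 0 -1" --pt "-0.0001 -0.0015 0 0 0 0 -1" --pt "-0.0001 -0.001 0 0 0 0 -1"

```text
t: 13.6
tcp_pos: [0.5577, -0.0772, 0.0741]
tool_rot: [0.003, 1.0, -0.0, 0.0]
force: [-4.1, 2.6, 1.8]
finger_gap: 0.181
gripper_force: 38.2
```

drive_tool --pt "0 -0.0015 0 0 0 0 -1" --pt "-0.0001 -0.0015 0 0 0 0 -1" --pt "0 -0.001 0 0 0 0 -1"

```text
t: 13.9
tcp_pos: [0.5578, -0.0812, 0.0741]
tool_rot: [0.003, 1.0, -0.0, 0.0]
force: [-3.4, 2.5, 1.5]
finger_gap: 0.177
gripper_force: 38.2
```

drive_tool --pt "0 -0.0015 0 0 0 0 -1" --pt "-0.0001 -0.0015 0 0 0 0 -1" --pt "-0.0001 -0.001 0 0 0 0 -1"

```text
t: 14.2
tcp_pos: [0.558, -0.0852, 0.0741]
tool_rot: [0.003, 1.0, -0.0, 0.0]
force: [-3.2, 3.0, 1.0]
finger_gap: 0.179
gripper_force: 38.2
```

drive_tool --pt "0 -0.0015 0 0 0 0 -1" --pt "-0.0001 -0.0015 0 0 0 0 -1" --pt "0 -0.001 0 0 0 0 -1"

```text
t: 14.5
tcp_pos: [0.5581, -0.0892, 0.0741]
tool_rot: [0.003, 1.0, -0.0, 0.0]
force: [-2.9, 2.1, 1.2]
finger_gap: 0.18
gripper_force: 38.2
```

drive_tool --pt "0 -0.0015 0 0 0 0 -1" --pt "-0.0001 -0.0015 0 0 0 0 -1" --pt "-0.0001 -0.001 0 0 0 0 -1"

```text
t: 14.8
tcp_pos: [0.5583, -0.0933, 0.0741]
tool_rot: [0.003, 1.0, -0.0, 0.0]
force: [-2.4, 2.1, 2.1]
finger_gap: 0.179
gripper_force: 38.3
```

drive_tool --pt "0 -0.0015 0 0 0 0 -1" --pt "-0.0001 -0.0015 0 0 0 0 -1" --pt "0 -0.001 0 0 0 0 -1"

```text
t: 15.1
tcp_pos: [0.5584, -0.0973, 0.0741]
tool_rot: [0.003, 1.0, -0.0, 0.0]
force: [-2.8, 2.5, 1.2]
finger_gap: 0.178
gripper_force: 38.2
```

drive_tool --pt "0 -0.0015 0 0 0 0 -1" --pt "-0.0001 -0.0015 0 0 0 0 -1" --pt "-0.0001 -0.001 0 0 0 0 -1"

```text
t: 15.4
tcp_pos: [0.5586, -0.1013, 0.0741]
tool_rot: [0.003, 1.0, -0.0, 0.0]
force: [-2.0, 2.9, 1.3]
finger_gap: 0.178
gripper_force: 38.3
```

drive_tool --pt "0 -0.0015 0 0 0 0 -1" --pt "-0.0001 -0.0015 0 0 0 0 -1" --pt "0 -0.001 0 0 0 0 -1"

```text
t: 15.7
tcp_pos: [0.5587, -0.105, 0.0741]
tool_rot: [0.003, 1.0, 0.0, 0.0]
force: [-0.4, 4.6, 1.6]
finger_gap: 0.178
gripper_force: 38.3
```

It is starting to tighten, so I take smaller steps.

drive_tool --pt "0 -0.0005 0 0 0 0 -1" --pt "0 -0.0005 0 0 0 0 -1" --pt "0 0 0 0 0 0 -1"

```text
t: 16.0
tcp_pos: [0.5587, -0.1053, 0.0741]
tool_rot: [0.003, 1.0, 0.0, 0.0]
force: [0.6, 6.0, 2.1]
finger_gap: 0.179
gripper_force: 38.3
```

drive_tool --pt "0 -0.0005 0 0 0 0 -1" --pt "0 -0.0005 0 0 0 0 -1" --pt "0 0 0 0 0 0 -1"

```text
t: 16.3
tcp_pos: [0.5587, -0.1057, 0.0741]
tool_rot: [0.003, 1.0, 0.001, 0.0]
force: [1.7, 8.2, 2.2]
finger_gap: 0.176
gripper_force: 38.4
```

drive_tool --pt "0 -0.0005 0 0 0 0 -1" --pt "0 0 0 0 0 0 -1"

```text
t: 16.5
tcp_pos: [0.5587, -0.1059, 0.0741]
tool_rot: [0.003, 1.0, 0.001, 0.0]
force: [1.3, 8.4, 1.0]
finger_gap: 0.18
gripper_force: 38.4
```

drive_tool --pt "0 -0.0004 0 0 0 0 -1" --pt "0 0 0 0 0 0 -1"

```text
t: 16.7
tcp_pos: [0.5587, -0.106, 0.0741]
tool_rot: [0.003, 1.0, 0.001, 0.0]
force: [1.8, 10.5, 2.0]
finger_gap: 0.179
gripper_force: 38.4
```

That is about 10 N, so the tight spot is found at TCP y = -0.1060. I draw the carriage back.

drive_tool --pt "0 0.002 0 0 0 0 -1" --pt "0.0001 0.003 0 0 0 0 -1" --pt "0.0001 0.004 0 0 0 0 -1" --pt "0.0002 0.004 0 0 0 0 -1" --pt "0.0002 0.004 0 0 0 0 -1" --pt "0.0002 0.004 0 0 0 0 -1" --pt "0.0001 0.001 0 0 0 0 -1" --pt "0 0 0 0 0 0 -1"

```text
t: 17.5
tcp_pos: [0.5579, -0.0855, 0.0741]
tool_rot: [0.002, 1.0, 0.0, 0.0]
force: [0.5, -0.6, 1.1]
finger_gap: 0.182
gripper_force: 38.2
```

```bash
python3 - <<'E'
from h import *
d=snap('wrist');save(d,'w2');d2=snap('side');c=d2['image'][150:270,205:325];cv2.imwrite('pics/c3.png',np.hstack([cv2.resize(c[...,::-1],(384,384),interpolation=cv2.INTER_CUBIC),cv2.resize(d['image'][...,::-1],(410,384))]))
print(d['s']['q'],d['s']['tool_rot'],d['s']['tcp_pos'])
E
```

```text
[-3.50299674e-01  6.97146137e-01  1.71579075e+00  6.91579633e-04
  7.28034804e-01 -1.91667543e+00] [2.46833730e-03 9.99996879e-01 1.10460833e-04 3.70369597e-04] [ 0.55791469 -0.08552885  0.07409536]
```

View pics/c3.png

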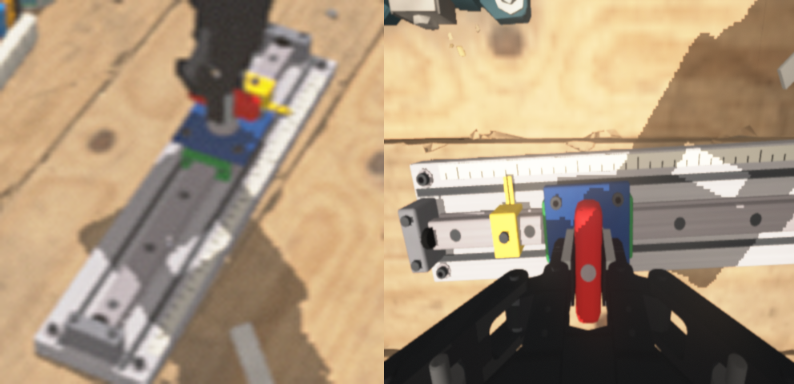

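The picture shows the marker standing clear with a gap of about 20 mm: 25 px against 87 px for the 70 mm carriage. The handle axis is the grey dot on the bar, near (255,272) at full size. I check how far the axis is from the TCP.

```bash
python3 - <<'E'
from h import *
d=snap('wrist')
h=cv2.cvtColor(d['image'],cv2.COLOR_RGB2HSV)[255:290,246:264]
v,u=np.nonzero(h[...,1]<110); k=(u>3)&(u<15)&(v>8)&(v<26);print(k.sum(),u[k].mean()+246,v[k].mean()+255)
print(onz(d,u[k].mean()+246,v[k].mean()+255,.086),d['s']['tcp_pos'])
E
```

```text
172 255.0 272.5
[ 0.55946507 -0.08716657  0.086     ] [ 0.55790189 -0.0855531   0.07409403]
```

drive_tool --pt "0 0 0 0 0 0 -1" --pt "0 0 0 0 0 6 -1" --pt "0 0 0 0 0 8 -1" --pt "0 0 0 0 0 8 -1" --pt "0 0 0 0 0 8 -1" --pt "0 0 0 0 0 0 -1" --newtons 60

```text
t: 18.25
tcp_pos: [0.5581, -0.0855, 0.0741]
tool_rot: [0.261, 0.965, 0.0, 0.0]
force: [0.9, 2.3, 1.6]
finger_gap: 0.173
gripper_force: 62.6
```

drive_tool --pt "0 0 0 0 0 8 -1" --pt "0 0 0 0 0 8 -1" --pt "0 0 0 0 0 8 -1" --pt "0 0 0 0 0 8 -1" --pt "0 0 0 0 0 8 -1" --pt "0 0 0 0 0 8 -1" --pt "0 0 0 0 0 8 -1" --pt "0 0 0 0 0 2 -1" --pt "0 0 0 0 0 0 -1" --pt "0 0 0 0 0 0 -1"

```text
t: 19.25
tcp_pos: [0.5591, -0.0856, 0.0743]
tool_rot: [0.695, 0.719, 0.001, 0.001]
force: [3.9, 3.6, 0.2]
finger_gap: 0.176
gripper_force: 62.4
```

```bash
python3 - <<'E'
from h import *
d=snap('wrist');save(d,'w3');s=d['s'];y=R.from_quat(s['tool_rot']).as_matrix()[:,1];print(np.degrees(np.arctan2(y[1],y[0])),s['ft_torque'],s['force'],s['tcp_pos'])
E
```

```text
1.9236008684180679 [ 0.55692557 -0.63008288  0.21946581] [3.91253645 3.57188166 0.22225049] [ 0.55910841 -0.08559634  0.07426192]
```

View pics/w3.png

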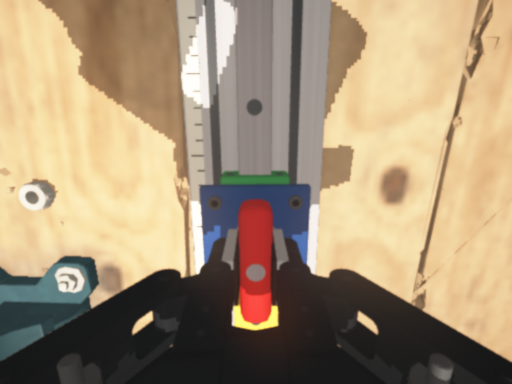

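The picture shows the bar at about (256,265) lying along the rail. A small extra nudge seats it, then I release and lift off.

drive_tool --pt "0 0 0 0 0 1.5 -1" --pt "0 0 0 0 0 0 -1" --pt "0 0 0 0 0 0 0" --pt "0 0 0 0 0 0 0.3" --pt "0 0 0 0 0 0 0.3" --pt "0 0 0 0 0 0 0.3" --pt "0 0 0 0 0 0 0.3"

```text
t: 20.0
tcp_pos: [0.5573, -0.0861, 0.0739]
tool_rot: [0.706, 0.708, -0.0, -0.0]
force: [-0.3, 0.8, 0.2]
finger_gap: 0.655
gripper_force: 0.0
```

drive_tool --pt "0 0 -0.01 0 0 0 0.3" --pt "0 0 -0.03 0 0 0 0.3" --pt "0 0 -0.04 0 0 0 0.3" --pt "0 0 -0.04 0 0 0 0.3" --pt "0 0 -0.04 0 0 0 0.3" --pt "0.03 0.03 -0.02 0 0 0 0.3" --pt "0 0 0 0 0 0 0.3" --pt "0 0 0 0 0 0 0.3"

```text
t: 20.8
tcp_pos: [0.5876, -0.0552, 0.2551]
tool_rot: [0.705, 0.709, 0.0, 0.001]
force: [-0.5, 0.1, -0.2]
finger_gap: 0.651
gripper_force: 0.0
```

```bash
python3 - <<'E'
from h import *
d=snap('wrist');save(d,'w4');s=d['s'];print(s['t'],s['tcp_pos'],s['force'])
y0=np.array([np.cos(np.radians(92.0)),np.sin(np.radians(92.0)),0])
m=mask(d,(0,150,70),(8,255,255))|mask(d,(172,150,70),(180,255,255))
for c in cv2.findContours(m,0,2)[0]:
    if cv2.contourArea(c)>300:
        W=np.float32([onz(d,*p[0],.086)[:2] for p in c]);r=cv2.fitLine(W,2,0,.01,.01).ravel();print('red',np.degrees(np.arctan2(r[1],r[0]))%180,W.min(0),W.max(0))
for n,lo,hi,z in(('yel',(22,120,100),(34,255,255),.041),('blue',(105,120,40),(125,255,255),.047),('green',(55,100,30),(80,255,255),.03)):
    for c in cv2.findContours(mask(d,lo,hi),0,2)[0]:
        if cv2.contourArea(c)>60:
            t=np.array([onz(d,*p[0],z) for p in c]);print(n,cv2.contourArea(c),(t@y0).min().round(4),(t@y0).max().round(4))
E
```

```text
20.8 [ 0.58760903 -0.0552428   0.2551004 ] [-0.53996229  0.11343045 -0.23335065]
red 88.26918 [ 0.5522345  -0.11742573] [ 0.5699017  -0.05580362]
yel 161.0 -0.3449 -0.3243
yel 292.5 -0.1801 -0.1589
blue 161.0 -0.1358 -0.0802
blue 527.5 -0.1355 -0.0787
green 97.5 -0.1104 -0.0952
green 142.5 0.0253 0.0699
```

View pics/w4.png

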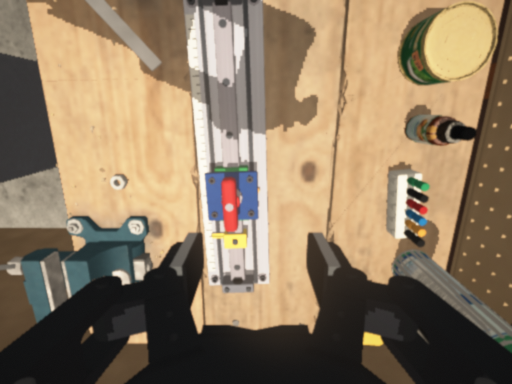

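The last view shows the red bar lying along the rail at (230,205), with the marker at (230,240) standing clear of the carriage. The gap measures about 20 mm, and the gripper is well away.

```bash
python3 -c "
from station import manip
print(manip.sign_off())"
```

```text
the job is handed in; nothing more can be done
None
```

I ran the carriage until it tightened at about 10 N, drew it back to a gap of about 20 mm from the marker, locked the T-handle and let go, then handed the job in at about 21 s; no verdict came back.

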